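# Press the shouldered bush into the crank gear's spindle

### The arm

A 6-joint arm with a two-finger parallel gripper is mounted at the origin on the work surface. World frame = base frame: x ahead of the robot, y to its left, z up, the work surface at z = 0. Lengths are in mm, angles in rad, forces in N, time in s.
With the tool pointing down it reaches from about 350 to 975 mm from the base axis. Payload 7.1 kg.
Tool frame: the origin (TCP) lies at the very end of the fingers, on their centre line; the grasp point (between the pads) lies 19 mm behind it; z points along the fingers, y is the line along which they close (so a half turn about z gives the same grasp; the last joint's range is limited). The gripper opens to 88 mm and grips with 3 to 60 N. Pads are 20 mm wide; open, the fingers measure 115 mm over their backs; the gripper's body (75 mm by 178 mm) begins 61 mm behind the grasp point.
Start: joints at [1.289, 0.423, 1.63, -0, 1.089, -0.019], TCP at [162.334, 603.533, 222.675] pointing down, gripper open.
Joint ranges: [-3, 3], [-0.9, 2.11], [0.09, 2.58], [-1.31, 4.45], [0.11, 2.69], [-2.54, 2.54]. Speed limits (rad/s): [2.39, 2.39, 3.01, 3.14, 3.14, 3.14].

### API

Orientations are given as a rotation vector (axis times angle).
In Python, from workcell import * gives the robot as it stands.
- The arm moves only by the tool step_arm, never from a script. Its argument "deltas" is a list of rows, each a list of 3 entries, a list of its own where there are three numbers: the shift along the tool's x, y, z in units of 300 mm (1.0 is 300 mm), then the turn, a rotation vector about the tool's x, y, z in units of 1.5 rad (1.0 is 1.5 rad), then the gripper command: -1 is shut, 1 is fully open, values between are in proportion. In form: [[[dx, dy, dz], [rx, ry, rz], gripper], ...]. A call has 1 to 20 rows; each row is the pose to reach, as a shift and turn from the pose commanded when the call began, along the tool's axes at that moment; what a row does not reach only later rows make up. A row lasts 1/12 s, in which the tool goes at most 41.7 mm and 7.16 degrees, less where a joint would pass 70% of its speed; a pose out of reach is approached as far as the arm can. A call with a number of a shift or a turn outside -1 to 1 is refused whole. A call with a gripper value outside its range is refused whole. The fingers move at their own pace and stop on an object; the grip force is fixed at half the most. Time passes only in rows, so rows that repeat a pose let the fingers close. It gives the time, the measured TCP pose, the force, the opening and the grip force at its end, in the units of the state.
- get_obs(): the state, without advancing time (a new reading comes with each control period).
- get_image(name): name is "side" or "top"; returns a dict with "pixels" (420x560x3 uint8, red, green, blue), "fx", "fy", "cx", "cy" (pixels), "dist_coeffs" ([k1, k2, p1, p2, k3] as OpenCV has them; the pictures are not rectified), "T" (4x4, takes a point from camera to world coordinates). Camera axes: x right, y down, z forward; pixel columns grow to the right and rows downward; lengths in mm; the calibration is good to about 2 mm. A picture is of the moment at which its call begins. There is no depth.
- close_job(): hands the job in; it is judged then, once.
The state is a dict: "t": time; "qpos": joint angles; "qvel": joint speeds; "joint_torque": joint torques, N m; "ee_pos": TCP position; "orientation": TCP orientation; "ft_force": force on the tool from outside, world axes, zero at the start; "moment": the same for the moment, N m; "width": finger opening in mm; "grasp_force": force on a finger pad.
Only numpy, scipy, OpenCV 4.12 (cv2) and the standard library are available. Lean on these libraries where they do the work, as an engineer would, in place of code of your own. Each camera call takes 0.05 s, during which the arm holds its last target. There are 200 camera calls.

### The job

Take the shouldered bronze bush with the square foot out of the wooden stand and fit it into the hollow upright spindle of the crank gear unit: let it down into the bore, turn it by feel until its square foot drops into the socket at the bottom, then press it fully home so that its shoulder sits flush on the spindle face. A firm hand push is enough, so never bear down with real force. Let go of the bush at the end and leave the other things on the bench where they are.

Things in the scene. Friction and masses are not known exactly. Their poses are not given: they have to be found in the camera images.
- bush: the part to fit: turned bronze bush, 107 mm long, 0.44 to 0.7 kg, hanging by its shoulder in one of the stand's holes, foot down. Origin: centre of the underside of its foot; z up its axis to the collar; x, y square to the foot's flats. Square foot 24 x 24 mm, z = 0 to 24 (lowest 2.5 mm only 22 mm square); cone 35 to 40 mm diameter, z = 24 to 32; round body 40 mm diameter, z = 32 to 64
- bush_shoulder (a point): centre of the underside of the bush's shoulder, 64 mm above the bush's origin, axes as the bush. The shoulder is a flange 64 mm in diameter and 8 mm thick
- bush_collar (a point): middle of the bush's collar, on its axis, 92 mm above the bush's origin: the place to hold it. The collar is round, 40 mm in diameter, with a 20 mm hole, and reaches from the flange's top (72 mm) to the bush's top (107 mm)
- gear_unit: cast aluminium worm gear unit screwed to the bench, base plate 180 x 160 mm. Origin on the bench under the spindle's axis; z up, +x to its far side, where the hand crank is (locked by its index plunger: the spindle cannot turn). Housing cap 110 mm diameter, top at 89 mm; steel spindle 72 mm diameter, top at 110 mm. Crank arm at x = 96, y = 62 mm; its black handle runs on to x = 174 mm, top at 139 mm
- spindle_face (a point): centre of the bore's mouth on the spindle's flat top face, 110 mm above the bench; axes as gear_unit. The bore is 42 mm in diameter and 41 mm deep. Home is the bush's shoulder resting on this face
- socket (a point): centre of the bore's floor, 41 mm below the face; axes as gear_unit. In it is a square socket, 26 x 26 x 26 mm deep, for the bush's foot, turned 15 to 75 deg counterclockwise from above from these axes; the angle is not reported. A foot turned wrongly stands on the floor, shoulder 23 mm above the face; within 9 deg of right (every 90 deg) it sinks 2.5 mm, within about 5 deg it drops in until it meets the pads
- grip_ring (a point): point on the bore's axis 20 mm below the face, where four sprung pads stand 2.5 mm into the bore. With the foot in the socket the bush meets them when its shoulder is about 17 mm above the face; from there to the stop it needs a steady push of some 8 to 20 N. The pads hold it where it is left. Held askew it binds: let go, it squares itself, and it can be pressed down on its top
- stand: block of dark brown wood screwed to the bench, 170 x 85 x 70 mm, origin at the centre of its underside, long side along its x; two through holes of 45 mm diameter at x = -42 and +42 mm hold the bush and the plain sleeve, either way round
- sleeve: bystander: plain bronze sleeve without shoulder or foot, 40 mm diameter, 95 mm long, standing on the bench in the stand's other hole, its top 25 mm above the stand; origin at the centre of its underside
- pulley: bystander: yellow nylon gear pulley, 93 mm diameter, 37 mm high, lying flat; origin at the centre of its underside
- latch_bolt: bystander: chrome latch bolt, 110 mm long along its x, 24 mm wide, 34 mm high with its pin; origin under its middle
- window: bystander: clear acrylic display window, 110 x 80 x 5 mm, lying flat; origin at the centre of its underside
- spacer_a: bystander: black steel tube spacer standing upright, 42 mm diameter, 60 mm high; origin at the centre of its underside
- spacer_b: bystander: a second spacer, the same as spacer_a
- driver: bystander: screwdriver, 200 mm long, lying on the bench; origin under its middle
Not all that is in view belongs to the job. What is shaped like the bush but yellow is not meant.

How it is judged:
By the outcome, as a careful person would: the job done as asked, in the order asked, and still so for the second after the job is handed in, with the robot touching nothing.
It also fails if it takes over 72 s, if anything falls off the work surface, if the arm or the gripper's body presses on something with over 40 N, if the wrist force passes 120 N, or if a joint passes its speed limit or range.

## Working session

There is one attempt and no reset: what is moved stays moved. The work goes in short steps, Python scripts to look and compute and a tool call to move; the robot and the scene stay as the last step left them, time stands still between calls to the robot, and variables do not carry over. Pictures are saved under pics/ and viewed, at most 10 in all, crops included, and the job is handed in when it is done.

Besides the shell and the picture viewer there is one more tool, called after "Request:" in YAML: its name, and indented under it one key for each argument. step_arm: Moves the arm, as the interface text tells. Its arguments: {"type":"object","properties":{"deltas":{"type":"array","items":{"type":"array"}}},"required":["deltas"]}

```bash
mkdir -p pics; ls
cat > h.py <<'E'
from workcell import *
import numpy as np, cv2
def cam(n):
    d=get_image(n); K=np.array([[d["fx"],0,d["cx"]],[0,d["fy"],d["cy"]],[0,0,1]],float)
    return np.array(d["pixels"]),K,np.array(d["dist_coeffs"],float),np.array(d["T"],float)
def save(n,p): cv2.imwrite(p,cv2.cvtColor(n,cv2.COLOR_RGB2BGR))
def ray(uv,K,D,T):
    p=cv2.undistortPoints(np.array(uv,float).reshape(-1,1,2),K,D).reshape(-1,2)
    d=np.c_[p,np.ones(len(p))]@T[:3,:3].T
    return T[:3,3],d
def onplane(uv,z,K,D,T):
    o,d=ray(uv,K,D,T); return o+d*((z-o[2])/d[:,2])[:,None]
def proj(P,K,D,T):
    R=T[:3,:3].T; return cv2.projectPoints(np.array(P,float).reshape(-1,1,3),cv2.Rodrigues(R)[0],-R@T[:3,3],K,D)[0].reshape(-1,2)
E
python3 - <<'E'
from h import *
for n in ("top","side"):
    im,K,D,T=cam(n); save(im,f"pics/{n}0.png"); print(n,K[0,0],T.round(2).tolist(),D)
print(get_obs())
E
```

```text
pics
top 445.15101627917596 [[0.0, -0.99, 0.13, 391.64], [-1.0, -0.01, -0.01, 26.0], [0.01, -0.13, -0.99, 1199.97], [0.0, 0.0, 0.0, 1.0]] [-0.00544747  0.          0.          0.          0.        ]
side 407.4406961414906 [[0.98, -0.1, 0.16, 388.59], [-0.19, -0.5, 0.85, -910.53], [-0.01, -0.86, -0.51, 654.98], [0.0, 0.0, 0.0, 1.0]] [-0.03502059  0.          0.          0.          0.        ]
{'t': 0.1, 'qpos': array([ 1.28897304e+00,  4.23716295e-01,  1.63060517e+00, -2.77029155e-05,
        1.08862853e+00, -1.90193235e-02]), 'qvel': array([ 0.00040146, -0.00212486,  0.00025543,  0.00012301, -0.00045871,
        0.00049142]), 'joint_torque': array([-2.43609811e-04, -5.45613205e+01, -2.74324232e+01,  6.45122747e-02,
        1.88277400e-02, -5.29685394e-05]), 'ee_pos': array([162.22167332, 603.05617259, 222.01279655]), 'orientation': array([-4.11580958e-01, -3.11433387e+00,  2.11367702e-03]), 'ft_force': array([-0.32885946,  0.91737383,  0.11802939]), 'moment': array([-0.00680099,  0.03243409, -0.02362218]), 'grasp_force': 0.0, 'width': 87.56342193831932}
```

View pics/top0.png

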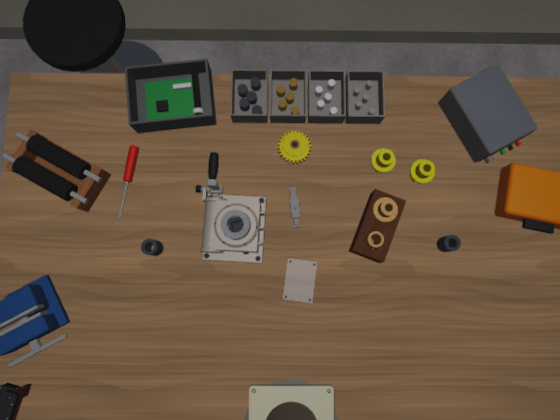

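View pics/side0.png

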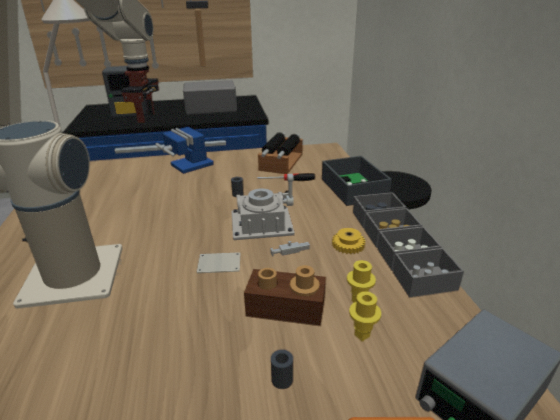

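The top view shows the gear unit at about (236,225) and the dark wooden stand at (378,226). There are four candidates. The bronze flanged part in the stand is at top (386,209), side (305,282). The plain bronze sleeve is at top (376,240). Two yellow flanged look-alikes are at top (384,160) and (423,171). The bronze flanged part in the stand fits the description. I'll confirm that in one crop and measure.

Run:
```python
from h import *
im,K,D,T=cam("top")
a=cv2.resize(im[180:270,335:425],None,fx=4.4,fy=4.4,interpolation=cv2.INTER_CUBIC)
b=cv2.resize(im[180:270,192:282],None,fx=4.4,fy=4.4,interpolation=cv2.INTER_CUBIC)
save(np.hstack([a,b]),"pics/crop.png")
hsv=cv2.cvtColor(im,cv2.COLOR_RGB2HSV)
for (u,v) in [(386,209),(378,209),(395,209),(376,240),(383,240),(370,226),(236,225),(228,225),(222,225),(216,225)]: print(u,v,im[v,u],hsv[v,u])
m=np.zeros(im.shape[:2],np.uint8); m[185:268,345:412]=cv2.inRange(hsv,(10,90,120),(28,255,255))[185:268,345:412]
for c in cv2.findContours(m,cv2.RETR_EXTERNAL,cv2.CHAIN_APPROX_NONE)[0]:
    if cv2.contourArea(c)>30: print(cv2.contourArea(c),cv2.minEnclosingCircle(c),cv2.fitEllipse(c))
print("tcp px",proj([162,603,222],K,D,T), proj([0,0,0],K,D,T))
g=cv2.GaussianBlur(cv2.cvtColor(im,cv2.COLOR_RGB2GRAY),(0,0),1)
roi=cv2.resize(g[180:270,192:282],None,fx=4,fy=4,interpolation=cv2.INTER_CUBIC)
print(cv2.HoughCircles(roi,cv2.HOUGH_GRADIENT_ALT,1.5,5,param1=100,param2=0.7,minRadius=20,maxRadius=110))
```

```text
386 209 [48 46 45] [10 16 48]
378 209 [46 33 20] [ 15 144  46]
395 209 [162 124  77] [ 17 134 162]
376 240 [54 39 23] [ 15 146  54]
383 240 [145 110  68] [ 16 135 145]
370 226 [70 44 29] [ 11 149  70]
236 225 [51 53 59] [113  35  59]
228 225 [89 83 81] [ 8 23 89]
222 225 [116 118 123] [111  15 123]
216 225 [143 136 128] [ 16  27 143]
489.0 ((378.0, 255.5), 34.07721710205078) ((376.6813659667969, 255.93246459960938), (17.545978546142578, 76.35346984863281), 90.33081817626953)
178.5 ((375.5070495605469, 238.8028106689453), 8.000102996826172) ((375.544921875, 238.74322509765625), (15.097455978393555, 15.21413803100586), 123.73544311523438)
79.5 ((351.0, 225.5), 6.946321964263916) ((350.3635559082031, 224.9023895263672), (8.352531433105469, 13.45521354675293), 80.9690933227539)
123.0 ((404.0, 223.0), 8.602425575256348) ((404.90411376953125, 223.31094360351562), (11.401695251464844, 15.507101058959961), 73.90525817871094)
55.5 ((352.8125, 212.5), 8.202853202819824) ((351.3731384277344, 213.14649963378906), (6.789182186126709, 16.599266052246094), 97.29719543457031)
445.5 ((385.1856994628906, 209.1857147216797), 12.465392112731934) ((385.1910400390625, 209.1157989501953), (23.44561195373535, 24.3183650970459), 140.67762756347656)
194.0 ((357.0, 199.0), 13.89254379272461) ((357.6672668457031, 199.99913024902344), (12.693215370178223, 25.016504287719727), 66.64114379882812)
306.5 ((396.8548278808594, 197.5), 18.87696075439453) ((398.166015625, 196.94686889648438), (26.107282638549805, 32.62482452392578), 90.9515380859375)
tcp px [[  6.97789664 381.43551875]] [[291.20959195 427.20394679]]
[[[174.       178.5       84.56142 ]
  [174.       178.5       32.452736]
  [150.       198.        61.30966 ]
  [174.       178.5       62.31874 ]]]
```

View pics/crop.png

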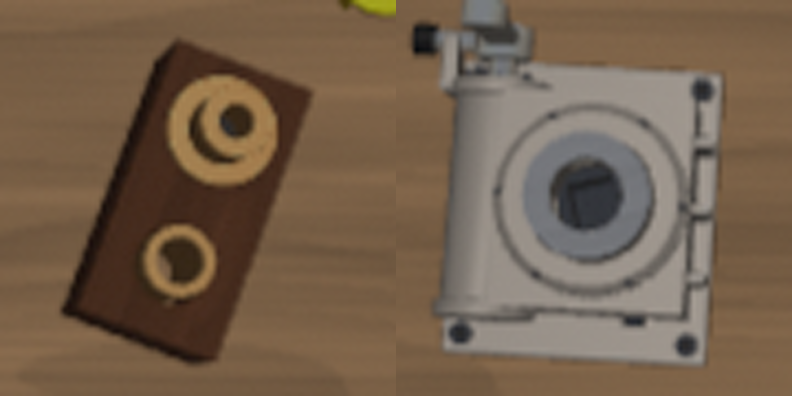

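The crop confirms the choice. The stand's upper part at (385,209) has a wide flange and a collar with a hole, so it is the bush. The lower part at (376,239) is the plain sleeve. The spindle is at about (235.5,224.5), and its square socket is visible turned inside the bore. Next I'll get positions from both views.

Run:
```python
from h import *
from scipy.spatial.transform import Rotation as Rn
im,K,D,T=cam("top"); s,Ks,Ds,Ts=cam("side")
B=onplane([[385.2,209.1]],78,K,D,T)[0]; S=onplane([[375.5,238.8]],95,K,D,T)[0]
print("bush flange",B.round(1),"sleeve",S.round(1),"dist(84)",np.hypot(*(B-S)[:2]).round(1))
# spindle face: bluish ring
z=im.astype(int); ring=((z[...,2]-z[...,0])>2)&(z.sum(2)>240)
m=np.zeros(im.shape[:2],np.uint8); m[205:245,216:256]=ring[205:245,216:256]*255
c=max(cv2.findContours(m,cv2.RETR_EXTERNAL,cv2.CHAIN_APPROX_NONE)[0],key=cv2.contourArea)
e=cv2.fitEllipse(cv2.convexHull(c)); print("ring",e)
G=onplane([e[0]],110,K,D,T)[0]; print("spindle",G.round(1),"diam",np.array(e[1])*1085/K[0,0])
# side checks
print("side proj bush flange top, collar top, spindle",proj([B,[B[0],B[1],113],G],Ks,Ds,Ts).round(1).tolist())
hs=cv2.cvtColor(s,cv2.COLOR_RGB2HSV)
zs=s.astype(int)
tile=[cv2.resize(s[260:310,270:340],None,fx=5.6,fy=5.6,interpolation=cv2.INTER_CUBIC),cv2.resize(s[180:230,227:297],None,fx=5.6,fy=5.6,interpolation=cv2.INTER_CUBIC)]
b=cv2.resize(im[211:238,217:255],None,fx=10.3,fy=10.37,interpolation=cv2.INTER_CUBIC)
b=np.clip(b.astype(float)*1.8,0,255).astype(np.uint8)[:,:392]
b=cv2.copyMakeBorder(b,0,0,0,784-b.shape[1],cv2.BORDER_CONSTANT)
save(np.vstack([np.hstack(tile),b]),"pics/crop2.png")
o=get_obs(); R=Rn.from_rotvec(o["orientation"]).as_matrix()
for n,p in (("bush above",[B[0],B[1],200]),("spindle",[G[0],G[1],250])): print(n,(R.T@(np.array(p)-o["ee_pos"])/300).round(3))
print(R.round(3).tolist())
```

```text
bush flange [ 553.9 -236.5   78. ] sleeve [ 476.5 -206.5   95. ] dist(84) 83.0
ring ((234.75906372070312, 224.03306579589844), (27.820077896118164, 28.320022583007812), 79.26058959960938)
spindle [509.9 142.8 110. ] diam [67.80796497 69.0265177 ]
side proj bush flange top, collar top, spindle [[302.9, 282.7], [303.2, 270.0], [259.1, 193.4]]
bush above [-1.988 -2.364  0.076]
spindle [-1.518 -1.181 -0.092]
[[-0.966, 0.26, -0.0], [0.26, 0.966, -0.001], [0.0, -0.001, -1.0]]
```

View pics/crop2.png

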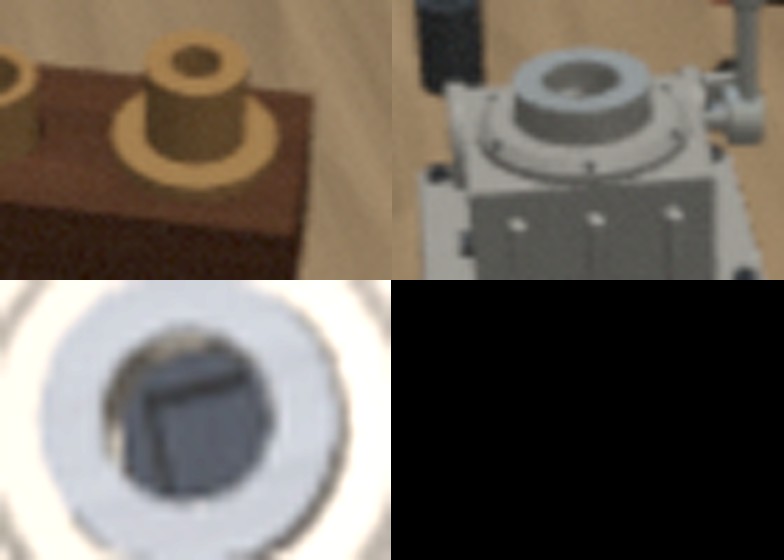

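Top view ray-casting puts the bush at about (555,-237) and the spindle at about (511,141.5). The bush to sleeve spacing measures 83 mm against 84 nominal. The side view agrees to about 3 mm in x. The socket edges in the enlarged crop lie at about 13° in world (mod 90). The closing line is already across the stand, so I'll translate to the bush without turning.

Request:
step_arm:
  deltas:
    - [[-0.664, -0.788, 0.0], [0, 0, 0], 1]
    - [[-0.664, -0.788, 0.0], [0, 0, 0], 1]
    - [[-0.664, -0.788, 0.0], [0, 0, 0], 1]
    - [[-0.664, -0.788, 0.0], [0, 0, 0], 1]
    - [[-0.664, -0.788, 0.0], [0, 0, 0], 1]
    - [[-0.664, -0.788, 0.0], [0, 0, 0], 1]
    - [[-0.664, -0.788, 0.0], [0, 0, 0], 1]
    - [[-0.664, -0.788, 0.0], [0, 0, 0], 1]
    - [[-0.664, -0.788, 0.0], [0, 0, 0], 1]

```text
t: 1.0
ee_pos: [294.0, 320.5, 222.7]
orientation: [0.417, 3.114, -0.002]
ft_force: [0.2, 0.5, -0.1]
width: 87.6
grasp_force: 0.0
```

Request:
step_arm:
  deltas:
    - [[-0.664, -0.788, 0.0], [0, 0, 0], 1]
    - [[-0.664, -0.788, 0.0], [0, 0, 0], 1]
    - [[-0.664, -0.788, 0.0], [0, 0, 0], 1]
    - [[-0.664, -0.788, 0.0], [0, 0, 0], 1]
    - [[-0.664, -0.788, 0.0], [0, 0, 0], 1]
    - [[-0.664, -0.788, 0.0], [0, 0, 0], 1]
    - [[-0.664, -0.788, 0.0], [0, 0, 0], 1]
    - [[-0.664, -0.788, 0.0], [0, 0, 0], 1]
    - [[-0.664, -0.788, 0.0], [0, 0, 0], 1]

```text
t: 1.75
ee_pos: [426.4, 41.5, 223.0]
orientation: [0.417, 3.112, 0.0]
ft_force: [0.8, 0.7, -1.1]
width: 87.7
grasp_force: 0.0
```

Request:
step_arm:
  deltas:
    - [[-0.664, -0.788, 0.0], [0, 0, 0], 1]
    - [[-0.664, -0.788, 0.0], [0, 0, 0], 1]
    - [[-0.664, -0.788, 0.0], [0, 0, 0], 1]
    - [[-0.664, -0.788, 0.0], [0, 0, 0], 1]
    - [[-0.664, -0.788, 0.0], [0, 0, 0], 1]
    - [[-0.664, -0.788, 0.0], [0, 0, 0], 1]
    - [[-0.664, -0.788, 0.0], [0, 0, 0], 1]
    - [[-0.664, -0.788, 0.0], [0, 0, 0], 1]
    - [[-0.664, -0.788, 0.0], [0, 0, 0], 1]
    - [[-0.664, -0.788, 0.0], [0, 0, 0], 1]

```text
t: 2.58
ee_pos: [555.6, -235.4, 222.0]
orientation: [-0.412, -3.113, -0.001]
ft_force: [-1.0, 0.9, -0.8]
width: 87.7
grasp_force: 0.0
```

Request:
step_arm:
  deltas:
    - [[0, 0, 0.1], [0, 0, 0], 1]
    - [[0, 0, 0.2], [0, 0, 0], 1]
    - [[0, 0, 0.3], [0, 0, 0], 1]
    - [[0, 0, 0.38], [0, 0, 0], 1]
    - [[0, 0, 0.43], [0, 0, 0], 1]
    - [[0, 0, 0.467], [0, 0, 0], 1]
    - [[0, 0, 0.467], [0, 0, 0], 1]
    - [[0, 0, 0.467], [0, 0, 0], 1]

```text
t: 3.25
ee_pos: [555.2, -235.2, 82.8]
orientation: [-0.41, -3.114, -0.001]
ft_force: [-0.0, 0.0, -0.3]
width: 87.9
grasp_force: 0.0
```

Run:
```python
from h import *
im,K,D,T=cam("side"); o=get_obs(); print(o["ee_pos"],o["ft_force"],proj([o["ee_pos"]],K,D,T))
save(cv2.resize(im[190:340,220:400],None,fx=4,fy=4,interpolation=cv2.INTER_CUBIC),"pics/grasp.png")
```

```text
[ 555.71592728 -235.75841806   83.48304546] [-0.90410309 -0.07845156 -0.49296138] [[303.67938288 280.45025579]]
```

View pics/grasp.png

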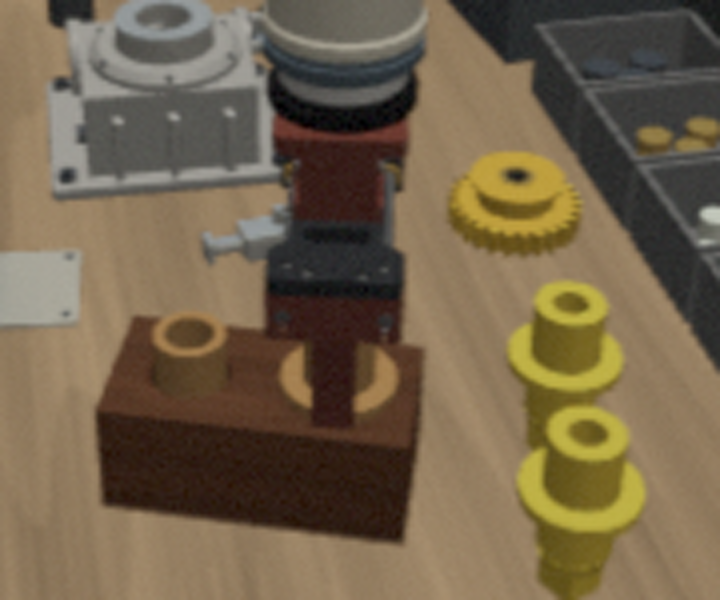

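The side view shows the fingers straddling the collar just above the flange (finger about u=333, collar about u=339 in the crop). The collar is about 2 mm toward +x, so I'll correct by that and close.

Request:
step_arm:
  deltas:
    - [[-0.007, 0, 0.003], [0, 0, 0], 1]
    - [[-0.007, 0, 0.003], [0, 0, 0], 1]
    - [[-0.007, 0, 0.003], [0, 0, 0], -1]
    - [[-0.007, 0, 0.003], [0, 0, 0], -1]
    - [[-0.007, 0, 0.003], [0, 0, 0], -1]
    - [[-0.007, 0, 0.003], [0, 0, 0], -1]
    - [[-0.007, 0, 0.003], [0, 0, 0], -1]
    - [[-0.007, 0, 0.003], [0, 0, 0], -1]
    - [[-0.007, 0, 0.003], [0, 0, 0], -1]
    - [[-0.007, 0, 0.003], [0, 0, 0], -1]

```text
t: 4.13
ee_pos: [557.1, -237.2, 81.6]
orientation: [-0.411, -3.114, 0.0]
ft_force: [0.0, 0.5, -0.5]
width: 39.6
grasp_force: 30.0
```

Request:
step_arm:
  deltas:
    - [[0, 0, -0.05], [0, 0, 0], -1]
    - [[0, 0, -0.12], [0, 0, 0], -1]
    - [[0, 0, -0.22], [0, 0, 0], -1]
    - [[0, 0, -0.34], [0, 0, 0], -1]
    - [[0, 0, -0.45], [0, 0, 0], -1]
    - [[0, 0, -0.5], [0, 0, 0], -1]
    - [[0, 0, -0.5], [0, 0, 0], -1]
    - [[0, 0, -0.5], [0, 0, 0], -1]
    - [[0, 0, -0.5], [0, 0, 0], -1]

```text
t: 4.88
ee_pos: [555.8, -236.5, 229.4]
orientation: [-0.411, -3.111, -0.002]
ft_force: [-0.4, -0.5, -5.7]
width: 39.5
grasp_force: 30.0
```

Run:
```python
from h import *
im,K,D,T=cam("side"); o=get_obs(); e=o["ee_pos"]; print(e,o["ft_force"],o["width"],proj([e,e+[0,0,-76]],K,D,T))
save(cv2.resize(im[190:290,240:375],None,fx=5.8,fy=5.8,interpolation=cv2.INTER_CUBIC),"pics/lift.png")
```

```text
[ 555.70169566 -236.42069472  229.12461245] [-0.26424904 -0.5792499  -5.0771136 ] 39.631451378265815 [[305.04567025 223.68715357]
 [304.34026748 254.65648727]]
```

View pics/lift.png

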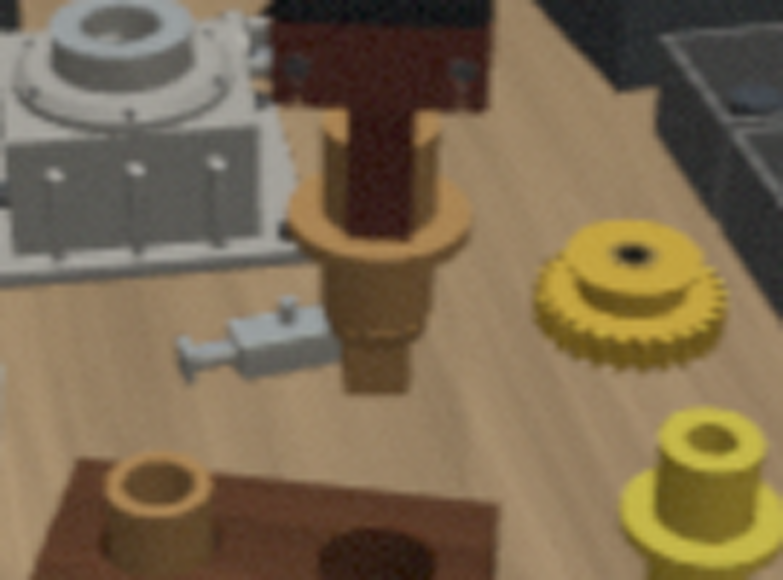

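The bush hangs straight with a 39.6 mm opening, and its foot is face-on to the side camera (width/body = 24/40), so the foot yaw is about the tool yaw. Its socket should be about 27° counterclockwise from there. I'll carry it over the spindle, pre-turn about 14°, lower it to the floor, then turn by feel.

Request:
step_arm:
  deltas:
    - [[0.05, 0.12, 0], [0, 0, 0], -1]
    - [[0.1, 0.25, 0], [0, 0, 0], -1]
    - [[0.15, 0.38, 0], [0, 0, 0], -1]
    - [[0.2, 0.51, 0], [0, 0, 0], -1]
    - [[0.25, 0.64, 0], [0, 0, 0], -1]
    - [[0.3, 0.77, 0], [0, 0, 0], -1]
    - [[0.32, 0.82, 0], [0, 0, 0], -1]
    - [[0.32, 0.82, 0], [0, 0, 0], -1]

```text
t: 5.6
ee_pos: [526.6, 28.9, 229.7]
orientation: [-0.405, -3.111, -0.001]
ft_force: [-0.7, -0.1, -4.8]
width: 39.4
grasp_force: 30.0
```

Request:
step_arm:
  deltas:
    - [[0.05, 0.12, 0], [0, 0, -0.04], -1]
    - [[0.1, 0.24, 0], [0, 0, -0.08], -1]
    - [[0.13, 0.32, 0], [0, 0, -0.12], -1]
    - [[0.145, 0.36, 0], [0, 0, -0.16], -1]
    - [[0.145, 0.36, 0], [0, 0, -0.16], -1]
    - [[0.145, 0.36, 0], [0, 0, -0.16], -1]
    - [[0.145, 0.36, 0], [0, 0, -0.16], -1]

```text
t: 6.18
ee_pos: [514.2, 139.8, 230.7]
orientation: [-0.039, -3.14, 0.002]
ft_force: [1.0, -1.1, -6.5]
width: 39.6
grasp_force: 30.0
```

Run:
```python
from h import *
from scipy.spatial.transform import Rotation as Rn
im,K,D,T=cam("side"); o=get_obs(); e=o["ee_pos"]; print(e,o["orientation"],o["qpos"],o["ft_force"],o["width"],proj([e,e+[0,0,-76],[513,141.5,110]],K,D,T))
R=Rn.from_rotvec(o["orientation"]).as_matrix(); print(R.round(3),(R.T@(np.array([513,141.5,e[2]])-e)/300).round(4))
a=cv2.resize(im[115:245,200:330],None,fx=4.4,fy=4.4,interpolation=cv2.INTER_CUBIC)
save(a,"pics/over.png")
```

```text
[514.30501447 139.66570391 230.91847986] [-3.92453919e-02 -3.14001945e+00  1.24358735e-03] [ 2.43086237e-01  2.78925932e-01  1.82497136e+00 -4.99587166e-04
  1.03918023e+00 -1.30246091e+00] [ 0.06518726 -0.72808152 -5.46390515] 39.97280525064383 [[259.22473557 154.8587546 ]
 [260.21467003 179.78171244]
 [260.2426808  193.52350825]]
[[-1.     0.025 -0.001]
 [ 0.025  1.    -0.001]
 [ 0.001 -0.001 -1.   ]] [0.0045 0.006  0.    ]
```

View pics/over.png

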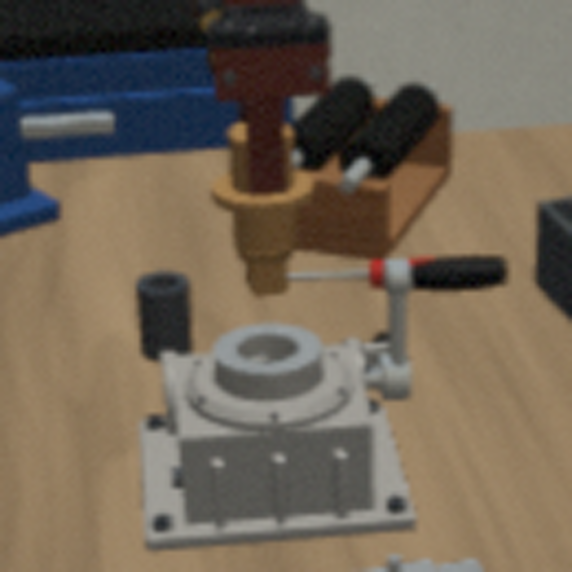

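The foot at (267,290) in the crop is above the bore centre (268,350) in x. I'll lower it into the mouth.

Request:
step_arm:
  deltas:
    - [[0.003, 0.006, 0.05], [0, 0, 0], -1]
    - [[0.003, 0.006, 0.1], [0, 0, 0], -1]
    - [[0.003, 0.006, 0.13], [0, 0, 0], -1]
    - [[0.003, 0.006, 0.15], [0, 0, 0], -1]
    - [[0.003, 0.006, 0.17], [0, 0, 0], -1]
    - [[0.003, 0.006, 0.19], [0, 0, 0], -1]
    - [[0.003, 0.006, 0.21], [0, 0, 0], -1]
    - [[0.003, 0.006, 0.21], [0, 0, 0], -1]
    - [[0.003, 0.006, 0.21], [0, 0, 0], -1]

```text
t: 6.98
ee_pos: [513.6, 142.8, 168.5]
orientation: [-0.036, -3.141, 0.0]
ft_force: [0.2, -0.3, -6.4]
width: 39.8
grasp_force: 30.0
```

Request:
step_arm:
  deltas:
    - [[0, 0, 0.01], [0, 0, 0], -1]
    - [[0, 0, 0.02], [0, 0, 0], -1]
    - [[0, 0, 0.03], [0, 0, 0], -1]
    - [[0, 0, 0.04], [0, 0, 0], -1]
    - [[0, 0, 0.05], [0, 0, 0], -1]
    - [[0, 0, 0.055], [0, 0, 0], -1]
    - [[0, 0, 0.055], [0, 0, 0], -1]

```text
t: 7.57
ee_pos: [513.3, 142.7, 151.7]
orientation: [-0.036, -3.141, 0.0]
ft_force: [-0.1, -0.2, -6.0]
width: 39.5
grasp_force: 30.0
```

Request:
step_arm:
  deltas:
    - [[0, 0, 0.005], [0, 0, 0], -1]
    - [[0, 0, 0.01], [0, 0, 0], -1]
    - [[0, 0, 0.015], [0, 0, 0], -1]
    - [[0, 0, 0.018], [0, 0, 0], -1]
    - [[0, 0, 0.02], [0, 0, 0], -1]
    - [[0, 0, 0.02], [0, 0, 0], -1]
    - [[0, 0, 0.02], [0, 0, 0], -1]

```text
t: 8.15
ee_pos: [513.6, 142.8, 146.2]
orientation: [-0.036, -3.141, 0.0]
ft_force: [-0.5, -0.9, -5.3]
width: 39.4
grasp_force: 30.0
```

Request:
step_arm:
  deltas:
    - [[0, 0, 0.002], [0, 0, 0], -1]
    - [[0, 0, 0.004], [0, 0, 0], -1]
    - [[0, 0, 0.006], [0, 0, 0], -1]
    - [[0, 0, 0.008], [0, 0, 0], -1]
    - [[0, 0, 0.008], [0, 0, 0], -1]
    - [[0, 0, 0.008], [0, 0, 0], -1]

```text
t: 8.65
ee_pos: [513.6, 142.8, 143.7]
orientation: [-0.036, -3.141, 0.0]
ft_force: [-0.3, 0.6, -5.4]
width: 39.7
grasp_force: 30.0
```

Request:
step_arm:
  deltas:
    - [[0, 0, 0.002], [0, 0, 0], -1]
    - [[0, 0, 0.004], [0, 0, 0], -1]
    - [[0, 0, 0.006], [0, 0, 0], -1]
    - [[0, 0, 0.006], [0, 0, 0], -1]
    - [[0, 0, 0.006], [0, 0, 0], -1]

```text
t: 9.07
ee_pos: [513.7, 142.8, 142.1]
orientation: [0.036, 3.141, 0.0]
ft_force: [-1.1, -0.5, -2.9]
width: 39.4
grasp_force: 30.0
```

Request:
step_arm:
  deltas:
    - [[0, 0, 0.002], [0, 0, 0], -1]
    - [[0, 0, 0.004], [0, 0, 0], -1]
    - [[0, 0, 0.004], [0, 0, 0], -1]
    - [[0, 0, 0.004], [0, 0, 0], -1]

```text
t: 9.4
ee_pos: [514.1, 142.9, 141.4]
orientation: [0.036, 3.14, 0.0]
ft_force: [-2.0, -0.8, 5.6]
width: 39.3
grasp_force: 30.0
```

Floor contact (about 11 N above weight). Now turn counterclockwise by feel.

Request:
step_arm:
  deltas:
    - [[0, 0, 0], [0, 0, -0.015], -1]
    - [[0, 0, 0], [0, 0, -0.03], -1]
    - [[0, 0, 0], [0, 0, -0.045], -1]
    - [[0, 0, 0], [0, 0, -0.06], -1]
    - [[0, 0, 0], [0, 0, -0.06], -1]

```text
t: 9.82
ee_pos: [513.1, 142.7, 140.1]
orientation: [0.108, -3.139, 0.0]
ft_force: [0.8, -0.4, -5.8]
width: 39.6
grasp_force: 30.0
```

The force is released, so the foot has sunk. I'll keep turning while lowering gently.

Request:
step_arm:
  deltas:
    - [[0, 0, 0.003], [0, 0, -0.01], -1]
    - [[0, 0, 0.005], [0, 0, -0.02], -1]
    - [[0, 0, 0.007], [0, 0, -0.03], -1]
    - [[0, 0, 0.007], [0, 0, -0.04], -1]
    - [[0, 0, 0.007], [0, 0, -0.04], -1]

```text
t: 10.23
ee_pos: [513.5, 142.6, 138.5]
orientation: [0.201, -3.135, 0.0]
ft_force: [0.3, -2.0, -4.7]
width: 39.7
grasp_force: 30.0
```

Request:
step_arm:
  deltas:
    - [[0, 0, 0.003], [0, 0, 0], -1]
    - [[0, 0, 0.006], [0, 0, 0], -1]
    - [[0, 0, 0.008], [0, 0, 0], -1]
    - [[0, 0, 0.008], [0, 0, 0], -1]

```text
t: 10.57
ee_pos: [513.8, 142.8, 136.8]
orientation: [-0.2, 3.135, 0.0]
ft_force: [-1.1, -1.7, 3.5]
width: 39.9
grasp_force: 30.0
```

Request:
step_arm:
  deltas:
    - [[0, 0, 0.003], [0, 0, 0], -1]
    - [[0, 0, 0.006], [0, 0, 0], -1]
    - [[0, 0, 0.009], [0, 0, 0], -1]
    - [[0, 0, 0.009], [0, 0, 0], -1]

```text
t: 10.9
ee_pos: [514.1, 143.0, 134.3]
orientation: [-0.199, 3.134, 0.001]
ft_force: [-2.1, -1.5, 4.4]
width: 39.2
grasp_force: 30.0
```

Request:
step_arm:
  deltas:
    - [[0.001, -0.001, 0.004], [0, 0, 0], -1]
    - [[0.002, -0.001, 0.008], [0, 0, 0], -1]
    - [[0.002, -0.001, 0.012], [0, 0, 0], -1]
    - [[0.002, -0.001, 0.016], [0, 0, 0], -1]
    - [[0.002, -0.001, 0.02], [0, 0, 0], -1]
    - [[0.002, -0.001, 0.02], [0, 0, 0], -1]

```text
t: 11.4
ee_pos: [513.8, 142.8, 128.0]
orientation: [-0.199, 3.133, 0.001]
ft_force: [0.4, -0.5, 0.5]
width: 39.7
grasp_force: 30.0
```

Request:
step_arm:
  deltas:
    - [[0, 0, 0.004], [0, 0, 0], -1]
    - [[0, 0, 0.008], [0, 0, 0], -1]
    - [[0, 0, 0.012], [0, 0, 0], -1]
    - [[0, 0, 0.016], [0, 0, 0], -1]
    - [[0, 0, 0.02], [0, 0, 0], -1]
    - [[0, 0, 0.02], [0, 0, 0], -1]

```text
t: 11.9
ee_pos: [513.7, 142.7, 121.8]
orientation: [-0.199, 3.134, 0.001]
ft_force: [1.0, -0.1, 1.2]
width: 39.5
grasp_force: 30.0
```

Request:
step_arm:
  deltas:
    - [[0, 0, 0.003], [0, 0, 0], -1]
    - [[0, 0, 0.006], [0, 0, 0], -1]
    - [[0, 0, 0.009], [0, 0, 0], -1]
    - [[0, 0, 0.009], [0, 0, 0], -1]

```text
t: 12.23
ee_pos: [513.9, 142.6, 121.5]
orientation: [-0.199, 3.133, 0.001]
ft_force: [-8.4, -4.3, 27.9]
width: 39.5
grasp_force: 30.0
```

Force rose to about 28 N at TCP 121.5, where the grasp geometry puts home at about 121.6. I'll release, raise and check.

Request:
step_arm:
  deltas:
    - [[0, 0, -0.002], [0, 0, 0], -1]
    - [[0, 0, -0.004], [0, 0, 0], 1]
    - [[0, 0, -0.004], [0, 0, 0], 1]
    - [[0, 0, -0.004], [0, 0, 0], 1]
    - [[0, 0, -0.004], [0, 0, 0], 1]
    - [[0, 0, -0.004], [0, 0, 0], 1]
    - [[0, 0, -0.004], [0, 0, 0], 1]
    - [[0, 0, -0.004], [0, 0, 0], 1]

```text
t: 12.9
ee_pos: [512.9, 142.4, 119.8]
orientation: [0.2, -3.135, 0.0]
ft_force: [-0.1, 0.1, -0.4]
width: 82.9
grasp_force: 0.0
```

Request:
step_arm:
  deltas:
    - [[0, 0, -0.06], [0, 0, 0], 1]
    - [[0, 0, -0.12], [0, 0, 0], 1]
    - [[0, 0, -0.18], [0, 0, 0], 1]
    - [[0, 0, -0.24], [0, 0, 0], 1]
    - [[0, 0, -0.24], [0, 0, 0], 1]
    - [[0, 0, -0.24], [0, 0, 0], -1]
    - [[0, 0, -0.24], [0, 0, 0], -1]
    - [[0, 0, -0.24], [0, 0, 0], -1]
    - [[0, 0, -0.24], [0, 0, 0], -1]
    - [[0, 0, -0.24], [0, 0, 0], -1]
    - [[0, 0, -0.24], [0, 0, 0], -1]

```text
t: 13.82
ee_pos: [512.8, 142.3, 191.5]
orientation: [0.2, -3.134, 0.0]
ft_force: [0.5, -0.4, 0.1]
width: 50.9
grasp_force: 0.0
```

Run:
```python
from h import *
im,K,D,T=cam("side"); o=get_obs(); print(o["t"],o["ee_pos"],o["ft_force"],o["width"])
P=[[513,142,z] for z in (110,118,153)]; print(proj(P,K,D,T).round(1).tolist())
save(cv2.resize(im[145:235,205:315],None,fx=6.5,fy=6.5,interpolation=cv2.INTER_CUBIC),"pics/home.png")
```

```text
13.8667 [512.82475736 142.37975563 191.5761533 ] [-0.21733904  1.06129649 -0.23222724] 47.32857400242213
[[260.2, 193.4], [260.1, 191.0], [259.7, 180.1]]
```

View pics/home.png

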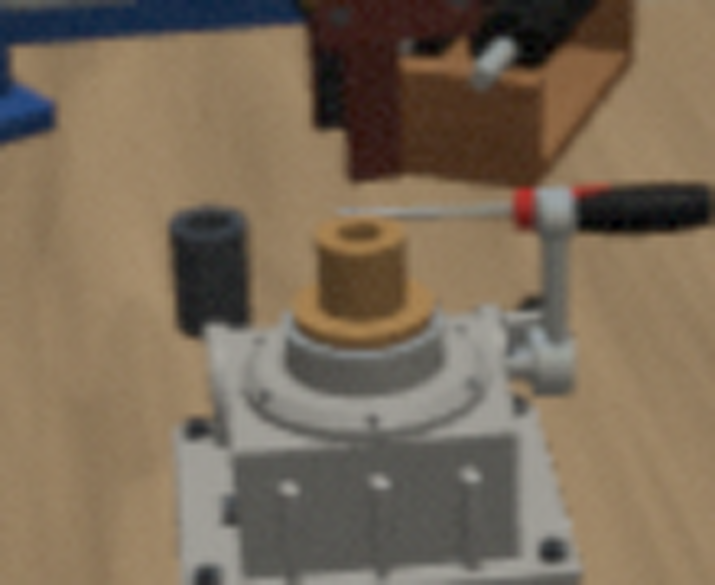

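The bush sits with its shoulder at the spindle face. The collar top is at (260.5,180.2) in the side view, against 180.1 projected for home. To be sure to the millimetre, I'll press on its top with the closed fingers.

Request:
step_arm:
  deltas:
    - [[0, 0, 0], [0, 0, 0], -1]
    - [[0, 0, 0], [0, 0, 0], -1]
    - [[0, 0, 0.03], [0, 0, 0], -1]
    - [[0, 0, 0.06], [0, 0, 0], -1]
    - [[0, 0, 0.09], [0, 0, 0], -1]
    - [[0, 0, 0.1], [0, 0, 0], -1]
    - [[0, 0, 0.11], [0, 0, 0], -1]
    - [[0, 0, 0.118], [0, 0, 0], -1]
    - [[0, 0, 0.118], [0, 0, 0], -1]
    - [[0, 0, 0.118], [0, 0, 0], -1]

```text
t: 14.7
ee_pos: [513.1, 142.4, 156.7]
orientation: [0.2, -3.135, 0.0]
ft_force: [0.7, -0.5, -0.4]
width: 0.3
grasp_force: 0.0
```

Request:
step_arm:
  deltas:
    - [[0, 0, 0.002], [0, 0, 0], -1]
    - [[0, 0, 0.004], [0, 0, 0], -1]
    - [[0, 0, 0.006], [0, 0, 0], -1]
    - [[0, 0, 0.008], [0, 0, 0], -1]
    - [[0, 0, 0.008], [0, 0, 0], -1]

```text
t: 15.12
ee_pos: [513.0, 142.4, 154.3]
orientation: [-0.2, 3.135, 0.0]
ft_force: [-0.3, -0.3, -0.4]
width: 0.7
grasp_force: 0.0
```

Request:
step_arm:
  deltas:
    - [[0, 0, 0.002], [0, 0, 0], -1]
    - [[0, 0, 0.004], [0, 0, 0], -1]
    - [[0, 0, 0.006], [0, 0, 0], -1]
    - [[0, 0, 0.006], [0, 0, 0], -1]

```text
t: 15.45
ee_pos: [513.2, 142.5, 153.1]
orientation: [-0.2, 3.135, 0.0]
ft_force: [-2.1, -0.1, 6.1]
width: 0.3
grasp_force: 3.2
```

Request:
step_arm:
  deltas:
    - [[0, 0, 0.002], [0, 0, 0], -1]
    - [[0, 0, 0.004], [0, 0, 0], -1]
    - [[0, 0, 0.006], [0, 0, 0], -1]
    - [[0, 0, 0.006], [0, 0, 0], -1]

```text
t: 15.78
ee_pos: [513.3, 142.5, 152.7]
orientation: [-0.2, 3.134, 0.0]
ft_force: [-6.0, -1.9, 20.7]
width: 0.6
grasp_force: 10.4
```

Request:
step_arm:
  deltas:
    - [[0, 0, 0.002], [0, 0, 0], -1]
    - [[0, 0, 0.003], [0, 0, 0], -1]
    - [[0, 0, 0.003], [0, 0, 0], -1]
    - [[0, 0, 0.003], [0, 0, 0], -1]

```text
t: 16.12
ee_pos: [513.4, 142.5, 152.6]
orientation: [-0.2, 3.134, 0.0]
ft_force: [-9.4, -2.9, 27.6]
width: 0.1
grasp_force: 14.2
```

The stop is rigid at z ≈ 153, which is home height (46 + 107). Retract and hand in.

Request:
step_arm:
  deltas:
    - [[0, 0, -0.02], [0, 0, 0], -1]
    - [[0, 0, -0.08], [0, 0, 0], -1]
    - [[0, 0, -0.18], [0, 0, 0], -1]
    - [[0, 0, -0.28], [0, 0, 0], -1]
    - [[0, 0, -0.35], [0, 0, 0], -1]
    - [[0, 0, -0.35], [0, 0, 0], -1]
    - [[0, 0, -0.35], [0, 0, 0], -1]

```text
t: 16.7
ee_pos: [513.6, 142.6, 255.8]
orientation: [-0.199, 3.133, 0.001]
ft_force: [0.9, -0.2, -0.4]
width: 0.8
grasp_force: 0.0
```

Run:
```python
from h import *
o=get_obs(); print(o["t"],o["ee_pos"],o["ft_force"]); im,K,D,T=cam("side")
save(cv2.resize(im[145:235,205:315],None,fx=6.5,fy=6.5,interpolation=cv2.INTER_CUBIC),"pics/final.png")
```

```text
16.7 [513.63238172 142.58155509 255.75554218] [ 0.91519445 -0.23718421 -0.38560475]
```

View pics/final.png

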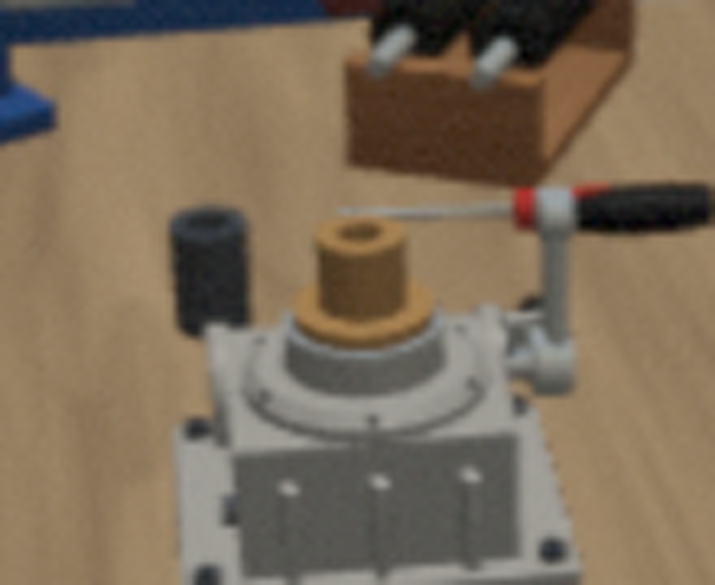

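The bush has not moved since the check press. Its flange is flush on the spindle face at crop (365,315), and the arm is clear.

```bash
python3 -c "
from workcell import *
print(close_job())"
```

```text
the job is handed in; nothing more can be done
None
```

The bush is fitted and handed in at about 17 s: its foot dropped into the socket, its top met a rigid stop at the home height (153 mm) under a push of about 28 N, and the arm is clear with nothing else touched.

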